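Take the specimen board off the microscope stage and lay it on the sample boxes

TASK

Clear the microscope: take the blue specimen board by its orange grip and slide it forward along the stage until it is out from under the two stage clips, without prying at the clips or knocking the microscope head. Then lift it off, keep it level so that the specimens stay on, and lay it gently (lower it until you feel it touch, do not drop it) centred and square on top of the pile of flat sample boxes. Leave the sieve, bottle and jar where they stand.

Things in the scene. Friction and masses are not known exactly. Their poses are not given: they have to be found in the camera images.
- microscope: Stereo microscope, fixed, turned up to 0.25 rad. Foot: white over black slab, x -130 to +160 mm, y +-95 mm; its flat top is the stage, 45 mm above the table. Origin on the table under the optical axis; +x points to the column at the rear, -x (forward, the way the board slides out) to the open front, z up.
- head: Column and optical head, axes of the microscope. Black ring light 96 mm across, centred on x = y = 0, underside 190 mm above the table; white body above it to 370 mm. Column 32 mm thick at x = +135 mm. The head overhangs the board's grip: a gripper pointing straight down does not fit; lean it 30 to 40 degrees, body back to -x and up, fingertips pointing to +x and down.
- clips: Two fixed rigid steel stage clips, axes of the microscope: strips 16 mm wide, 3 mm thick at y = -32 and +32 mm, overhanging the stage from a bar (x = +68 to +84 mm) forward to x = +34 mm; their underside is 11 mm above the stage, 3 mm above the board.
- board: Loose blue board 120 (x) x 100 (y) x 8 mm, 0.14 to 0.28 kg, flat seed heads fixed on cork. Origin: centre of its underside, z up. At first on the stage, nearly square with the microscope, its +x edge 21 to 31 mm deep under the clips: slide it 40 to 60 mm to the microscope's -x; then lift it no more than 80 mm and carry it off sideways or forward, so that it passes below the head.
- board_grip (a point): Point in the orange grip block, at x = -35 mm, y = 0 and 34 mm above the board's underside, axes of the board. The block is 36 mm long in x, 18 mm wide in y (pinch it across y) and stands from the plate's top, 8 mm, to 44 mm above the underside, at the board's front (-x) end.
- pile: Pile of flat closed sample boxes, cardboard, white and green, 160 (x) x 130 (y) mm, level, does not shift; its top box gives about 1 mm per 3 N. Origin: centre of its underside on the table, z up. Left or right of the microscope, turned up to 0.3 rad. Its height is not told: 60 to 105 mm, feel for it or look. The board shall lie with its x axis along the pile's, either way round.
- sieve: Bystander: steel sieve pan without handles, 150 mm diameter, 50 mm high, origin at the centre of its underside; it stands on the other side of the microscope from the pile.
- bottle: Bystander: amber bottle, 60 mm diameter, 120 mm high, origin at the centre of its underside.
- jar: Bystander: glass jar with blue cap, 72 mm diameter, 75 mm high, origin at the centre of its underside.

How it is judged (in metres and radians):
On the way, in this order (a step that is already met when the one before it is completed fails the run):
1. the board has slid forward out from under the clips while still lying on the stage (x of board in the frame of microscope below -0.028 m and z of board in the frame of microscope between 0.04 and 0.052 m), for 0.1 s.
2. the board touches down on the pile while the fingers still hold it (contact force between board and pile above 0.3 N and contact force between the fingers and board above 1 N), for 0.1 s.
At the end, for the whole second after the job is handed in: The board rests on the pile, released and still, upright and flat (within 0.08 rad), its centre within 25 mm of the pile's centre and its x axis within 0.2 rad of the pile's x axis, either way round (contact force between board and pile above 0.3 N and horizontal distance between board and pile below 0.025 m and angle between the x axis of board and the x axis of pile, either way round below 0.2 rad and angle between board's own z axis and vertical below 0.08 rad and linear speed of board below 0.02 m/s); the robot touches nothing.
It fails at once if the clips are pried or bent: more than 12 N between board and clips (contact force between board and clips above 12 N).
It fails at once if the microscope head is knocked: more than 8 N on it (contact force between anything else and head above 8 N).
It fails at once if the board is tipped more than 0.4 rad from level (angle between board's own z axis and vertical above 0.4 rad).
It fails at once if the board is pressed or dropped hard on the pile: more than 30 N (contact force between board and pile above 30 N).
It fails at once if the sieve, bottle or jar is shifted by more than 30 mm or tipped (distance of any of sieve, bottle, jar from where it was at the start of the episode above 0.03 m or angle between any of sieve, bottle, jar's own z axis and vertical above 0.4 rad).
It also fails if it takes over 51 s, if anything falls off the work surface, if the arm or the gripper's body presses on something with over 40 N, if the wrist force passes 120 N, or if a joint passes its speed limit or range.

ROBOT

A 6-joint arm with a two-finger parallel gripper is mounted at the origin on the work surface. World frame = base frame: x ahead of the robot, y to its left, z up, the work surface at z = 0. Lengths are in mm, angles in degrees, forces in N, time in s.
With the tool pointing down it reaches from about 350 to 925 mm from the base axis. Payload 6.4 kg.
Tool frame: the origin (TCP) lies at the very end of the fingers, on their centre line; the grasp point (between the pads) lies 19 mm behind it; z points along the fingers, y is the line along which they close (so a half turn about z gives the same grasp; the last joint's range is limited). The gripper opens to 85 mm and grips with 20 to 120 N. Pads are 22 mm wide; open, the fingers measure 114 mm over their backs; the gripper's body (76 mm by 85 mm) begins 54 mm behind the grasp point. The pads swing forward as they close: fully open they stand 13 mm farther back than shut.
Start: joints at [55.628, 14.043, 89.255, -0, 76.702, -9.975], TCP at [268.481, 591.973, 231.29] pointing down, gripper open.
Joint ranges: [-179.41, 179.41], [-58.25, 129.5], [7.25, 145.43], [-54.29, 234.29], [11.92, 165.04], [-157.13, 157.13]. Speed limits (degrees/s): [147.25, 147.25, 180, 180, 180, 180].

INTERFACE

Orientations are given as [roll, pitch, yaw] about the fixed x, y, z axes, in that order (R = Rz(yaw) Ry(pitch) Rx(roll)).
In Python, from rig import sensors, eyes, bot gives the robot as it stands. The module is installed in compiled form; this text tells all that it offers.
- The arm moves only by the tool apply_moves, never from a script. Its argument "deltas" is a list of rows, each a list of 2 entries, a list of its own where there are three numbers: the shift along the tool's x, y, z in m, then the turn about the tool's z in rad. In form: [[[dx, dy, dz], yaw], ...]. A call has 1 to 5 rows; each row is the pose to reach, as a shift and turn from the pose commanded when the call began, along the tool's axes at that moment; what a row does not reach only later rows make up. A row lasts 1/10 s, in which the tool goes at most 50 mm and 8.59 degrees, less where a joint would pass 70% of its speed; a pose out of reach is approached as far as the arm can. A call with a gripper value outside its range is refused whole. "fingers" is the opening, from 0 (shut) to 1 (fully open), set as the call begins (left out, the last holds). The fingers move at their own pace and stop on an object; "grip_force" is the grip in N (left out, the last holds). Time passes only in rows, so rows that repeat a pose let the fingers close. It gives the time, the measured TCP pose, the force, the opening and the grip force at its end, in the units of the state.
- sensors.state(): the state, without advancing time (a new reading comes with each control period).
- eyes.capture(name): name is "side" or "top"; returns a dict with "color" (420x560x3 uint8, red, green, blue), "depth" (420x560 float32, mm along the optical axis (not along the pixel's ray), 0 where there is no reading), "mtx" (3x3 intrinsics, pixels), "distortion" ([k1, k2, p1, p2, k3] as OpenCV has them; the pictures are not rectified), "pose" (4x4, takes a point from camera to world coordinates). Camera axes: x right, y down, z forward; pixel columns grow to the right and rows downward; lengths in mm; the calibration is good to about 2 mm. A picture is of the moment at which its call begins.
- bot.close_job(): hands the job in; it is judged then, once.
The state is a dict: "time_s": time; "joint_pos": joint angles; "qvel": joint speeds; "joint_torque": joint torques, N m; "tcp_pos": TCP position; "tool_rot": TCP orientation; "contact_force": force on the tool from outside, world axes, zero at the start; "torque": the same for the moment, N m; "gripper_width": finger opening in mm; "gripper_force": force on a finger pad.
Only numpy, scipy, OpenCV 4.12 (cv2) and the standard library are available. Lean on these libraries where they do the work, as an engineer would, in place of code of your own. Each camera call takes 0.05 s, during which the arm holds its last target. There are 200 camera calls.

## Working session

There is one attempt and no reset: what is moved stays moved. The work goes in short steps, Python scripts to look and compute and a tool call to move; the robot and the scene stay as the last step left them, time stands still between calls to the robot, and variables do not carry over. Pictures are saved under pics/ and viewed, at most 10 in all, crops included, and the job is handed in when it is done.

Besides the shell and the picture viewer there is one more tool, called after "Call:" as name(argument=value, ...), one argument or row to a line, values as JSON. apply_moves: Moves the arm, as the interface text tells. Its arguments: {"type":"object","properties":{"deltas":{"type":"array","items":{"type":"array"}},"fingers":{"type":"number"},"grip_force":{"type":"number"}},"required":["deltas"]}

```bash
mkdir -p pics; cat > h.py <<'E'
import numpy as np, cv2
from rig import sensors, eyes, bot
def world(c):
    d=c["depth"]; h,w=d.shape
    u,v=np.meshgrid(np.arange(w),np.arange(h))
    p=cv2.undistortPoints(np.stack([u,v],-1).reshape(-1,1,2).astype(np.float32),c["mtx"],c["distortion"]).reshape(h,w,2)
    P=np.dstack([p[...,0]*d,p[...,1]*d,d,np.ones_like(d)])
    return (P@np.array(c["pose"]).T)[...,:3]
E
python3 - <<'E'
from h import *
a=eyes.capture("top");b=eyes.capture("side")
for n,c in (("top",a),("side",b)):
    cv2.imwrite(f"pics/{n}0.png",c["color"][...,::-1]); np.savez(f"{n}0.npz",**c)
    print(n,np.round(c["pose"],2).tolist(),(c["depth"]==0).mean())
print(sensors.state())
E
```

```text
top [[-0.01, -0.99, 0.14, 442.32], [-1.0, 0.01, -0.01, 16.42], [0.0, -0.14, -0.99, 1228.79], [0.0, 0.0, 0.0, 1.0]] 0.003796768707482993
side [[-0.72, -0.54, 0.44, 204.09], [-0.7, 0.54, -0.47, 426.51], [0.02, -0.64, -0.77, 760.89], [0.0, 0.0, 0.0, 1.0]] 0.004187925170068027
{'time_s': 0.1, 'joint_pos': array([ 5.56277059e+01,  1.40796618e+01,  8.93165767e+01,  9.46969921e-04,
        7.67026359e+01, -9.97661740e+00]), 'qvel': array([ 0.08459212,  0.07691512, -0.16541472,  0.03297496, -0.050109  ,
        0.07810146]), 'joint_torque': array([-7.05581460e-04, -4.30667353e+01, -3.27130437e+01, -1.63067934e-04,
        2.82781140e-03, -3.80447443e-05]), 'tcp_pos': array([268.19666663, 591.54974153, 230.30827485]), 'tool_rot': array([-1.79902780e+02, -1.80368945e-02,  1.55604089e+02]), 'contact_force': array([ 0.17055864,  0.95548827, -0.61317345]), 'torque': array([0.02950526, 0.03509362, 0.04730053]), 'gripper_force': 0.0, 'gripper_width': 85.3675689670436}
```

View pics/top0.png

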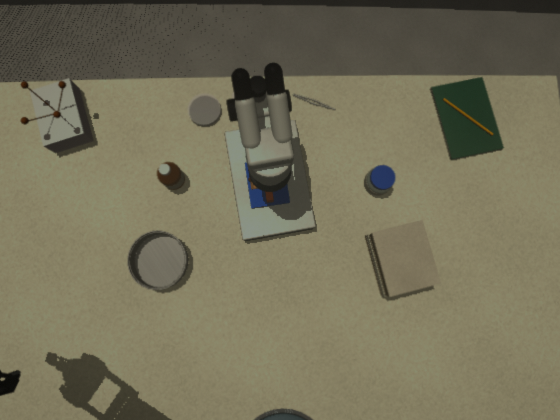

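View pics/side0.png

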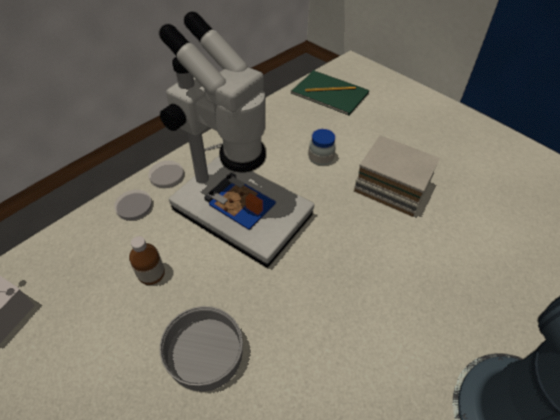

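The top view shows the microscope foot at about (270,190), the blue board and orange grip at (268,196), and the pile at (403,259). The sieve is at (160,260), the bottle at (170,173) and the jar at (381,179). The side view shows the same layout with the board under the head. Next I'll measure from depth and colour.

```bash
cat > m.py <<'E'
from h import *
def rect(P):
    r=cv2.minAreaRect(P[:,:2].astype(np.float32)); b=cv2.boxPoints(r)
    return [np.round(x,1) for x in (*r,)], np.round(b,0).tolist()
def blob(m,P):
    n,l,s,_=cv2.connectedComponentsWithStats(m.astype(np.uint8),connectivity=4)
    return l==1+np.argmax(s[1:,4])
E
python3 - <<'E'
from m import *
for n in ("top","side"):
    c=dict(np.load(n+"0.npz")); W=world(c); X,Y,Z=W[...,0],W[...,1],W[...,2]
    hsv=cv2.cvtColor(c["color"],cv2.COLOR_RGB2HSV); H,S,V=cv2.split(hsv)
    near=(X>450)&(X<950)&(abs(Y-60)<220)
    print(n,"table z",np.median(Z[(X>300)&(X<600)&(abs(Y)<100)]))
    reg=lambda x0,x1,y0,y1,z0,z1:(X>x0)&(X<x1)&(Y>y0)&(Y<y1)&(Z>z0)&(Z<z1)
    def rep(t,m,b=True):
        if m.sum()<20: print(t,m.sum());return
        if b:m=blob(m,W)
        print(t,m.sum(),"med",np.round(np.median(W[m],0),1),"z%",np.round(np.percentile(Z[m],[5,95]),1),*rect(W[m]))
    rep("stage",reg(480,950,-150,250,38,58)&(S<110))
    rep("pile",reg(300,800,-450,-150,50,125))
    bl=(H>100)&(H<130)&(S>130)
    rep("blue",bl&reg(500,900,-60,200,40,75))
    rep("orange",((H<14)|(H>172))&(S>140)&reg(500,900,-60,200,60,110))
    rep("jar",reg(600,900,-350,-120,60,90)); rep("bottle",reg(600,900,180,400,60,135)); rep("sieve",reg(350,650,150,420,35,65))
    m=reg(500,1100,-100,250,150,420); 
    if n=="top":
        for z in range(170,400,30): rep("head%d"%z,reg(500,1100,-100,250,z,z+30))
    else: rep("ring",reg(500,1000,-100,250,180,200)&(V<60)); rep("body",reg(500,1000,-100,250,210,300))
E
```

```text
top table z 0.4749632337272942
stage 4684 med [636.2  12.1  44.6] z% [40.6 51.2] [array([697.3,  23.9]), array([290.6, 190.5]), np.float64(9.3)] [[539.0, 94.0], [569.0, -94.0], [856.0, -47.0], [825.0, 141.0]]
pile 3702 med [ 484.5 -301.5   94.2] z% [87.  97.9] [array([ 486. , -305.3]), array([160.5, 133. ]), np.float64(13.5)] [[392.0, -259.0], [423.0, -389.0], [579.0, -351.0], [549.0, -222.0]]
blue 242 med [645.   57.6  52.5] z% [48.7 56.7] [array([657.1,  55.2]), array([69.2, 38. ]), np.float64(7.7)] [[620.0, 69.0], [625.0, 32.0], [694.0, 41.0], [689.0, 79.0]]
orange 52 med [644.2  24.1  88.1] z% [85.1 91.6] [array([643.5,  24.1]), array([14.8, 19.5]), np.float64(89.2)] [[634.0, 17.0], [653.0, 17.0], [653.0, 31.0], [634.0, 32.0]]
jar 504 med [ 690.1 -263.1   74.2] z% [69.  77.9] [array([ 691.4, -264.1]), array([62.3, 62.5]), np.float64(7.3)] [[657.0, -237.0], [664.0, -299.0], [726.0, -291.0], [718.0, -229.0]]
bottle 453 med [702.1 272.7  87.4] z% [ 68.6 120.7] [array([707.6, 279.1]), array([57. , 58.6]), np.float64(0.0)] [[679.0, 308.0], [679.0, 250.0], [736.0, 250.0], [736.0, 308.0
[... 2399 characters left out ...]
ed [697.4 284.1  87.7] z% [ 65.  120.5] [array([702.2, 282.4]), array([58.7, 46.9]), np.float64(71.7)] [[671.0, 262.0], [715.0, 247.0], [734.0, 303.0], [689.0, 318.0]]
sieve 1102 med [517.3 306.1  47.1] z% [36.9 51.5] [array([492.9, 310.4]), array([147.8, 150.5]), np.float64(28.6)] [[392.0, 341.0], [464.0, 209.0], [594.0, 280.0], [522.0, 412.0]]
ring 105 med [651.2  56.4 196.6] z% [192.1 199.8] [array([658. ,  48.3]), array([80.1, 24. ]), np.float64(45.4)] [[621.0, 28.0], [638.0, 11.0], [695.0, 68.0], [678.0, 85.0]]
body 2857 med [728.5  60.2 271.8] z% [221.4 297.5] [array([732.5,  56.9]), array([211.2,  66.1]), np.float64(19.8)] [[622.0, 52.0], [644.0, -10.0], [843.0, 62.0], [821.0, 124.0]]
```

```bash
python3 - <<'E'
import cv2
a=cv2.imread("pics/top0.png")[110:250,210:330]; b=cv2.imread("pics/side0.png")[140:270,165:320]
a=cv2.resize(a,None,fx=3.3,fy=3.3,interpolation=2);b=cv2.resize(b,None,fx=2.58,fy=2.58,interpolation=2)
import numpy as np
H=max(a.shape[0],b.shape[0]); f=lambda i:cv2.copyMakeBorder(i,0,H-i.shape[0],0,0,0)
o=np.hstack([f(a),f(b)]);o=cv2.convertScaleAbs(o,alpha=1.5);o=o[:600,:800];cv2.imwrite("pics/crop0.png",o);print(o.shape)
E
```

```text
(462, 796, 3)
```

View pics/crop0.png

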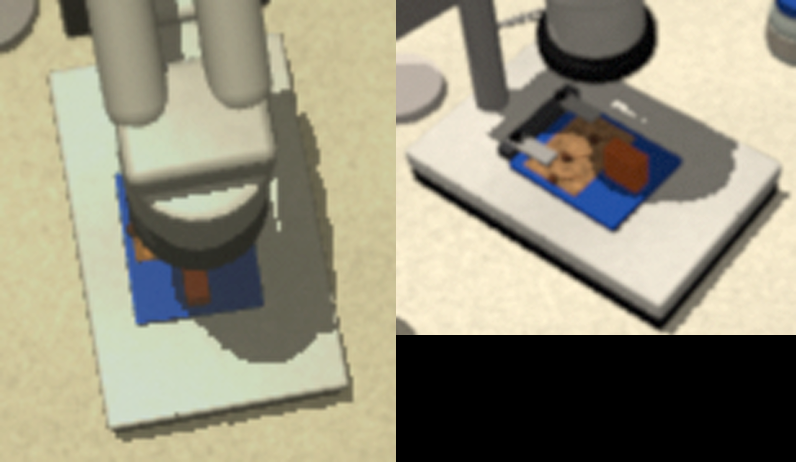

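Measured so far:

| Item | Position (mm) | Yaw |
|---|---|---|
| Microscope origin | (683, 22) | 9.3° |
| Board centre | about (686, 31) | 7° |
| Grip | (651, 27) | – |
| Pile centre | (486.5, -305), top about 95 high | 13.3° |

The move tool offers no tilt command. I'll check in free air what it does at the edge of reach, since that could allow the lean.

Call:
apply_moves(
  deltas=[
    [[0,0.05,0],0],
    [[0,0.1,0],0],
    [[0,0.15,0],0],
    [[0,0.2,0],0],
    [[0,0.25,0],0],
  ],
)

```text
time_s: 0.6
tcp_pos: [371.3, 818.7, 230.6]
tool_rot: [-179.9, -0.0, 155.6]
contact_force: [1.3, 1.2, 1.3]
gripper_width: 85.2
gripper_force: 0.0
```

Call:
apply_moves(
  deltas=[
    [[0,0.05,0],0],
    [[0,0.1,0],0],
    [[0,0.15,0],0],
    [[0,0.2,0],0],
    [[0,0.2,0],0],
  ],
)

```text
time_s: 1.1
tcp_pos: [405.1, 892.8, 209.6]
tool_rot: [178.4, -0.0, 155.6]
contact_force: [0.6, 0.3, 0.8]
gripper_width: 85.4
gripper_force: 0.0
```

```bash
python3 -c "
from h import *
s=sensors.state();print(s['time_s'],s['joint_pos'].round(2),s['tcp_pos'],s['tool_rot'])"
```

```text
1.1 [ 58.95  70.75   7.42   0.21 100.2   -6.61] [405.08022587 892.83831703 209.59475336] [ 1.78361154e+02 -2.14846090e-02  1.55599978e+02]
```

Call:
apply_moves(
  deltas=[
    [[0,-0.05,0],0],
    [[0,-0.1,0],0],
    [[0,-0.15,0],0],
    [[0,-0.15,0],0],
  ],
)

```text
time_s: 1.5
tcp_pos: [347.8, 765.4, 216.0]
tool_rot: [177.5, 0.1, 155.6]
contact_force: [1.0, 1.2, 1.0]
gripper_width: 85.2
gripper_force: 0.0
```

Pushing outward at full reach tips the tool outward, and the next call starts from that tipped pose, so the lean builds up. I'll repeat this above the microscope, near bearing 5–9°, at a safe height.

```bash
cat > g.py <<'E'
import sys
from h import *
from scipy.spatial.transform import Rotation as Ro
def R(): return Ro.from_euler("xyz",sensors.state()["tool_rot"],degrees=True).as_matrix()
O=np.array([682.9,21.9,0]); a=np.radians(9.3); M=np.array([[np.cos(a),-np.sin(a),0],[np.sin(a),np.cos(a),0],[0,0,1]])
def info():
    s=sensors.state(); r=R(); z=r[:,2]
    print("t",round(s["time_s"],2),"j",s["joint_pos"].round(1),"tcp",s["tcp_pos"].round(1),"lean",np.degrees(np.arccos(-z[2])).round(1),"az",np.degrees(np.arctan2(z[1],z[0])).round(1),"mic z-axis",(M.T@z).round(3),"mic y-axis",(M.T@r[:,1]).round(3),"mic tcp",(M.T@(s["tcp_pos"]-O)).round(1),"F",s["contact_force"].round(1))
def to(p): # delta in tool axes (m) to world TCP p
    print("delta",(R().T@(np.array(p)-sensors.state()["tcp_pos"])/1000).round(4).tolist())
E
python3 - <<'E'
from g import *
info(); to([348,765,520]); 
v=np.array([400,-700,50]); print((R().T@v/1000).round(4))
E
```

```text
t 1.5 j [57.8 39.  57.5  0.3 81.  -7.8] tcp [347.8 765.4 216. ] lean 2.5 az 63.5 mic z-axis [ 0.026  0.036 -0.999] mic y-axis [0.554 0.831 0.044] mic tcp [-210.5  787.9  216. ] F [1.  1.2 1. ]
delta [-0.0008, 0.013, -0.3037]
[-0.6536 -0.4696 -0.0696]
```

Call:
apply_moves(
  deltas=[
    [[0,0,-0.05],0],
    [[0,0,-0.1],0],
    [[0,0,-0.15],0],
    [[0,0,-0.2],0],
    [[0,0,-0.25],0],
  ],
)

```text
time_s: 2.0
tcp_pos: [343.3, 756.8, 468.7]
tool_rot: [177.5, 0.1, 155.6]
contact_force: [0.7, 0.4, 0.5]
gripper_width: 85.3
gripper_force: 0.0
```

Call:
apply_moves(
  deltas=[
    [[-0.038,-0.028,-0.012],0],
    [[-0.076,-0.056,-0.024],0],
    [[-0.114,-0.084,-0.036],0],
    [[-0.152,-0.112,-0.048],0],
    [[-0.19,-0.14,-0.06],0],
  ],
)

```text
time_s: 2.5
tcp_pos: [458.4, 547.8, 521.3]
tool_rot: [177.6, 0.3, 155.6]
contact_force: [-0.0, 0.6, 0.1]
gripper_width: 85.5
gripper_force: 0.0
```

Call:
apply_moves(
  deltas=[
    [[-0.039,-0.028,-0.002],0],
    [[-0.078,-0.056,-0.004],0],
    [[-0.117,-0.084,-0.006],0],
    [[-0.156,-0.112,-0.008],0],
    [[-0.195,-0.14,-0.01],0],
  ],
)

```text
time_s: 3.0
tcp_pos: [578.0, 339.6, 526.3]
tool_rot: [177.7, 0.4, 155.6]
contact_force: [0.2, 0.1, -0.9]
gripper_width: 85.4
gripper_force: 0.0
```

Call:
apply_moves(
  deltas=[
    [[-0.039,-0.028,-0.002],-0.14],
    [[-0.078,-0.056,-0.004],-0.28],
    [[-0.117,-0.084,-0.006],-0.42],
    [[-0.156,-0.112,-0.008],-0.56],
    [[-0.195,-0.14,-0.01],-0.588],
  ],
)

```text
time_s: 3.5
tcp_pos: [697.6, 131.5, 531.9]
tool_rot: [178.6, 1.6, -170.5]
contact_force: [1.2, 0.5, 1.0]
gripper_width: 85.3
gripper_force: 0.0
```

```bash
python3 -c "
from g import *
info(); print(R().T@[.99,0.12,0])"
```

```text
t 3.5 j [  0.9  18.4  53.5   1.7 106.7 -98. ] tcp [697.6 131.5 531.9] lean 2.2 az 51.1 mic z-axis [ 0.028  0.025 -0.999] mic y-axis [-0.003  1.     0.025] mic tcp [ 32.2 105.8 531.9] F [1.2 0.5 1. ]
[-0.99586306 -0.04488391  0.02724348]
```

Call:
apply_moves(
  deltas=[
    [[-0.03,0.04,0],0],
    [[-0.06,0.08,0],0],
    [[-0.11,0.09,0],0],
    [[-0.16,0.09,0],0],
    [[-0.21,0.09,0],0],
  ],
)

```text
time_s: 4.0
tcp_pos: [833.4, 243.9, 518.7]
tool_rot: [178.3, 2.4, -170.7]
contact_force: [-20.9, -4.8, 30.2]
gripper_width: 85.6
gripper_force: 0.0
```

Call:
apply_moves(
  deltas=[
    [[-0.05,0,0],0],
    [[-0.1,0,0],0],
    [[-0.15,0,0],0],
    [[-0.2,0,0],0],
    [[-0.25,0,0],0],
  ],
)

```text
time_s: 4.5
tcp_pos: [875.1, 237.6, 461.4]
tool_rot: [178.1, 4.0, -170.8]
contact_force: [0.3, 0.1, -0.0]
gripper_width: 85.5
gripper_force: 0.0
```

Call:
apply_moves(
  deltas=[
    [[-0.1,0,0],0],
    [[-0.2,0,0],0],
    [[-0.3,0,0],0],
    [[-0.4,0,0],0],
    [[-0.5,0,0],0],
  ],
)

```text
time_s: 5.0
tcp_pos: [913.4, 229.8, 399.7]
tool_rot: [178.0, 5.6, -170.9]
contact_force: [-0.3, 0.6, 0.4]
gripper_width: 85.3
gripper_force: 0.0
```

```bash
python3 -c "
from g import *
info()"
```

```text
t 5.0 j [  6.6  59.4   7.2   2.4 107.9 -91.8] tcp [913.4 229.8 399.7] lean 5.9 az 29.0 mic z-axis [ 0.098  0.035 -0.995] mic y-axis [-0.001  0.999  0.035] mic tcp [261.1 167.9 399.7] F [-0.3  0.6  0.4]
```

Call:
apply_moves(
  deltas=[
    [[-0.1,0,0.01],0],
    [[-0.2,0,0.02],0],
    [[-0.3,0,0.03],0],
    [[-0.4,0,0.04],0],
    [[-0.5,0,0.05],0],
  ],
)

```text
time_s: 5.5
tcp_pos: [946.8, 224.3, 338.5]
tool_rot: [177.8, 7.4, -170.9]
contact_force: [-0.4, 0.3, -0.7]
gripper_width: 85.4
gripper_force: 0.0
```

Call:
apply_moves(
  deltas=[
    [[-0.5,0,0.05],0],
    [[-0.5,0,0.05],0],
    [[-0.5,0,0.05],0],
    [[-0.5,0,0.05],0],
    [[-0.5,0,0.05],0],
  ],
)

```text
time_s: 6.0
tcp_pos: [972.3, 218.1, 289.1]
tool_rot: [177.7, 9.2, -171.0]
contact_force: [0.9, 0.3, -0.4]
gripper_width: 85.3
gripper_force: 0.0
```

```bash
python3 -c "
from g import *
info()"
```

```text
t 6.0 j [  5.4  66.3   7.3   2.9  97.4 -93.2] tcp [972.3 218.1 289.1] lean 9.5 az 23.0 mic z-axis [ 0.16   0.039 -0.986] mic y-axis [-0.001  0.999  0.039] mic tcp [317.3 146.9 289.1] F [ 0.9  0.3 -0.4]
```

Call:
apply_moves(
  deltas=[
    [[-0.5,0,-0.09],0],
    [[-0.5,0,-0.09],0],
    [[-0.5,0,-0.09],0],
    [[-0.5,0,-0.09],0],
    [[-0.5,0,-0.09],0],
  ],
)

```text
time_s: 6.5
tcp_pos: [979.0, 208.5, 304.6]
tool_rot: [177.6, 11.2, -171.1]
contact_force: [-0.2, 0.4, 1.2]
gripper_width: 85.2
gripper_force: 0.0
```

Call:
apply_moves(
  deltas=[
    [[-0.5,0,0],0],
    [[-0.5,0,0],0],
    [[-0.5,0,0],0],
    [[-0.5,0,0],0],
    [[-0.5,0,0],0],
  ],
)

```text
time_s: 7.0
tcp_pos: [993.0, 203.0, 288.8]
tool_rot: [177.5, 12.9, -171.2]
contact_force: [-0.7, 0.2, -0.7]
gripper_width: 85.3
gripper_force: 0.0
```

```bash
python3 -c "
from g import *
info()"
```

```text
t 7.0 j [  4.3  66.5   7.3   3.5  93.5 -94.2] tcp [993.  203.  288.8] lean 13.2 az 19.8 mic z-axis [ 0.224  0.041 -0.974] mic y-axis [-0.002  0.999  0.042] mic tcp [335.3 128.6 288.8] F [-0.7  0.2 -0.7]
```

Call:
apply_moves(
  deltas=[
    [[-0.5,0.06,0],0],
    [[-0.5,0.06,0],0],
    [[-0.5,0.06,0],0],
    [[-0.5,0.06,0],0],
    [[-0.5,0.06,0],0],
  ],
)

```text
time_s: 7.5
tcp_pos: [999.7, 220.1, 284.9]
tool_rot: [177.4, 14.9, -171.2]
contact_force: [0.2, 0.6, -0.8]
gripper_width: 85.3
gripper_force: 0.0
```

Call:
apply_moves(
  deltas=[
    [[-0.5,0.06,0],0],
    [[-0.5,0.06,0],0],
    [[-0.5,0.06,0],0],
    [[-0.5,0.06,0],0],
    [[-0.5,0.06,0],0],
  ],
)

```text
time_s: 8.0
tcp_pos: [1005.1, 233.0, 287.5]
tool_rot: [177.2, 16.8, -171.3]
contact_force: [0.5, 0.6, -0.1]
gripper_width: 85.6
gripper_force: 0.0
```

Call:
apply_moves(
  deltas=[
    [[-0.5,0.06,0],0],
    [[-0.5,0.06,0],0],
    [[-0.5,0.06,0],0],
    [[-0.5,0.06,0],0],
    [[-0.5,0.06,0],0],
  ],
)

```text
time_s: 8.5
tcp_pos: [1009.2, 243.8, 296.0]
tool_rot: [177.1, 18.7, -171.4]
contact_force: [1.0, 0.3, -0.4]
gripper_width: 85.1
gripper_force: 0.0
```

Call:
apply_moves(
  deltas=[
    [[-0.5,0.06,0],0],
    [[-0.5,0.06,0],0],
    [[-0.5,0.06,0],0],
    [[-0.5,0.06,0],0],
    [[-0.5,0.06,0],0],
  ],
)

```text
time_s: 9.0
tcp_pos: [1012.2, 252.3, 309.3]
tool_rot: [176.9, 20.5, -171.5]
contact_force: [0.3, 0.4, 0.5]
gripper_width: 85.6
gripper_force: 0.0
```

```bash
python3 -c "
from g import *
info()"
```

```text
t 9.0 j [  6.9  65.8   7.3   3.7  86.4 -91.7] tcp [1012.2  252.3  309.3] lean 20.8 az 17.3 mic z-axis [ 0.351  0.049 -0.935] mic y-axis [-0.004  0.999  0.051] mic tcp [362.2 174.2 309.3] F [0.3 0.4 0.5]
```

Call:
apply_moves(
  deltas=[
    [[-0.5,0.04,0.05],0],
    [[-0.5,0.04,0.05],0],
    [[-0.5,0.04,0.05],0],
    [[-0.5,0.04,0.05],0],
    [[-0.5,0.04,0.05],0],
  ],
)

```text
time_s: 9.5
tcp_pos: [1021.0, 253.5, 308.2]
tool_rot: [176.7, 22.4, -171.7]
contact_force: [-0.2, 0.3, 0.2]
gripper_width: 85.3
gripper_force: 0.0
```

Call:
apply_moves(
  deltas=[
    [[-0.5,0.04,0.05],0],
    [[-0.5,0.04,0.05],0],
    [[-0.5,0.04,0.05],0],
    [[-0.5,0.04,0.05],0],
    [[-0.5,0.04,0.05],0],
  ],
)

```text
time_s: 10.0
tcp_pos: [1027.7, 254.7, 314.8]
tool_rot: [176.5, 24.3, -171.8]
contact_force: [1.2, 0.8, -0.1]
gripper_width: 85.3
gripper_force: 0.0
```

Call:
apply_moves(
  deltas=[
    [[-0.5,0.04,0.05],0],
    [[-0.5,0.04,0.05],0],
    [[-0.5,0.04,0.05],0],
    [[-0.5,0.04,0.05],0],
    [[-0.5,0.04,0.05],0],
  ],
)

```text
time_s: 10.5
tcp_pos: [1032.9, 255.2, 326.4]
tool_rot: [176.3, 26.1, -171.9]
contact_force: [-0.1, -0.4, 0.6]
gripper_width: 85.5
gripper_force: 0.0
```

```bash
python3 -c "
from g import *
info(); to([800,200,500]);r=R().T
print(r@(np.array([560,-100,520])-[800,200,500])/1000,r@(np.array([800,-330,420])-[560,-100,520])/1000, r@[.87,-.5,.25])"
```

```text
t 10.5 j [  6.8  65.4   7.3   4.4  81.3 -91.9] tcp [1032.9  255.2  326.4] lean 26.4 az 16.5 mic z-axis [ 0.441  0.056 -0.896] mic y-axis [-0.008  0.998  0.058] mic tcp [383.1 173.7 326.4] F [-0.1 -0.4  0.6]
delta [0.1375, -0.0049, -0.2617]
[ 0.24241716 -0.25350896 -0.1580099 ] [-0.14021442 -0.27263887  0.16281267] [-0.82022757 -0.62421259  0.08357859]
```

Call:
apply_moves(
  deltas=[
    [[0.02,0,-0.045],0],
    [[0.045,0,-0.09],0],
    [[0.07,0,-0.135],0],
    [[0.095,0,-0.175],0],
    [[0.115,0,-0.215],0],
  ],
)

```text
time_s: 11.0
tcp_pos: [842.5, 214.5, 465.1]
tool_rot: [176.3, 26.1, -171.9]
contact_force: [1.4, -0.4, 0.5]
gripper_width: 85.3
gripper_force: 0.0
```

Call:
apply_moves(
  deltas=[
    [[0.03,-0.025,-0.025],0],
    [[0.06,-0.05,-0.05],0],
    [[0.09,-0.08,-0.075],0],
    [[0.12,-0.11,-0.095],0],
    [[0.15,-0.14,-0.115],0],
  ],
)

```text
time_s: 11.5
tcp_pos: [684.4, 42.6, 493.6]
tool_rot: [176.3, 26.2, -171.9]
contact_force: [0.6, -1.0, 0.3]
gripper_width: 85.3
gripper_force: 0.0
```

Call:
apply_moves(
  deltas=[
    [[0.02,-0.04,-0.01],0],
    [[0.04,-0.08,-0.02],0],
    [[0.05,-0.12,-0.02],0],
    [[0.05,-0.165,-0.02],0],
    [[0.05,-0.21,-0.01],0],
  ],
)

```text
time_s: 12.0
tcp_pos: [672.6, -172.5, 470.0]
tool_rot: [176.5, 26.3, -171.9]
contact_force: [1.0, 0.3, 0.0]
gripper_width: 85.5
gripper_force: 0.0
```

```bash
python3 -c "
from g import *
info(); to([800,-330,430])"
```

```text
t 12.0 j [ -30.7    2.2   80.8   19.4   78.8 -130.4] tcp [ 672.6 -172.5  470. ] lean 26.6 az 16.1 mic z-axis [ 0.444  0.053 -0.894] mic y-axis [-0.007  0.998  0.055] mic tcp [ -41.6 -190.2  470. ] F [1.  0.3 0. ]
delta [-0.0753, -0.1787, 0.071]
```

Call:
apply_moves(
  deltas=[
    [[-0.037,-0.031,0.014],0],
    [[-0.074,-0.062,0.028],0],
    [[-0.111,-0.093,0.042],0],
    [[-0.148,-0.124,0.056],0],
    [[-0.185,-0.155,0.07],0],
  ],
)

```text
time_s: 12.5
tcp_pos: [888.3, -288.5, 477.2]
tool_rot: [176.3, 26.1, -171.9]
contact_force: [0.2, -1.8, 0.8]
gripper_width: 85.4
gripper_force: 0.0
```

Call:
apply_moves(
  deltas=[
    [[-0.4,-0.31,0.06],0],
    [[-0.4,-0.31,0.06],0],
    [[-0.4,-0.31,0.06],0],
    [[-0.4,-0.31,0.06],0],
    [[-0.4,-0.31,0.06],0],
  ],
)

```text
time_s: 13.0
tcp_pos: [941.3, -335.0, 462.5]
tool_rot: [177.3, 28.0, -171.9]
contact_force: [-0.8, -0.1, 0.3]
gripper_width: 85.4
gripper_force: 0.0
```

Call:
apply_moves(
  deltas=[
    [[-0.4,-0.31,0.06],0],
    [[-0.4,-0.31,0.06],0],
    [[-0.4,-0.31,0.06],0],
    [[-0.4,-0.31,0.06],0],
    [[-0.4,-0.31,0.06],0],
  ],
)

```text
time_s: 13.5
tcp_pos: [952.7, -362.0, 432.0]
tool_rot: [178.1, 29.4, -172.1]
contact_force: [-1.1, -0.4, 1.1]
gripper_width: 85.5
gripper_force: 0.0
```

```bash
python3 -c "
from g import *
info()"
```

```text
t 13.5 j [ -32.1   59.3    7.2   20.    91.2 -126.2] tcp [ 952.7 -362.   432. ] lean 29.5 az 11.8 mic z-axis [ 0.492  0.022 -0.87 ] mic y-axis [0.007 1.    0.029] mic tcp [ 204.2 -422.5  432. ] F [-1.1 -0.4  1.1]
```

Call:
apply_moves(
  deltas=[
    [[-0.4,-0.31,0.06],0],
    [[-0.4,-0.31,0.06],0],
    [[-0.4,-0.31,0.06],0],
    [[-0.4,-0.31,0.06],0],
    [[-0.4,-0.31,0.06],0],
  ],
)

```text
time_s: 14.0
tcp_pos: [959.4, -385.0, 413.8]
tool_rot: [179.0, 31.0, -172.1]
contact_force: [0.0, 0.1, -0.0]
gripper_width: 85.6
gripper_force: 0.0
```

Call:
apply_moves(
  deltas=[
    [[-0.4,-0.31,0.06],0],
    [[-0.4,-0.31,0.06],0],
    [[-0.4,-0.31,0.06],0],
    [[-0.4,-0.31,0.06],0],
    [[-0.4,-0.31,0.06],0],
  ],
)

```text
time_s: 14.5
tcp_pos: [962.9, -405.0, 405.5]
tool_rot: [-180.0, 32.6, -172.1]
contact_force: [-0.0, -0.0, 0.5]
gripper_width: 85.5
gripper_force: 0.0
```

```bash
python3 -c "
from g import *
info(); to([780,-260,470]); r=R().T; print(r@(np.array([520,0,420])-[780,-260,470])/1000, r@M)"
```

```text
t 14.5 j [ -34.1   61.4    7.2   21.1   86.2 -128.6] tcp [ 962.9 -405.   405.5] lean 32.6 az 7.8 mic z-axis [ 0.538 -0.014 -0.843] mic y-axis [ 0.025  1.    -0.001] mic tcp [ 207.3 -466.6  405.5] F [-0.  -0.   0.5]
delta [0.1011, 0.1686, -0.1414]
[ 0.2139388   0.2930969  -0.07761699] [[-8.42260663e-01  2.10508060e-02 -5.38659298e-01]
 [ 2.53212703e-02  9.99679227e-01 -5.25483309e-04]
 [ 5.38475449e-01 -1.40821316e-02 -8.42523522e-01]]
```

Lean is 32.6° at azimuth 7.8° with the closing axis level, which is what the grasp needs. Now I'll move round to the front of the microscope and check specimen heights on the board.

Call:
apply_moves(
  deltas=[
    [[0.02,0.034,-0.028],0],
    [[0.04,0.068,-0.056],0],
    [[0.06,0.1,-0.084],0],
    [[0.08,0.135,-0.113],0],
    [[0.101,0.168,-0.141],0],
  ],
  fingers=0.65,
)

```text
time_s: 15.0
tcp_pos: [799.7, -275.2, 464.9]
tool_rot: [-179.9, 32.7, -172.1]
contact_force: [0.7, 0.0, 1.4]
gripper_width: 55.4
gripper_force: 0.0
```

Call:
apply_moves(
  deltas=[
    [[0.028,0.038,-0.01],0],
    [[0.056,0.076,-0.02],0],
    [[0.084,0.115,-0.03],0],
    [[0.113,0.154,-0.04],0],
    [[0.141,0.193,-0.051],0],
  ],
)

```text
time_s: 15.5
tcp_pos: [628.8, -104.1, 430.9]
tool_rot: [-179.9, 32.7, -172.1]
contact_force: [-0.5, 0.9, 0.5]
gripper_width: 55.4
gripper_force: 0.0
```

Call:
apply_moves(
  deltas=[
    [[0.028,0.038,-0.01],0],
    [[0.056,0.076,-0.02],0],
    [[0.073,0.1,-0.027],0],
    [[0.073,0.1,-0.027],0],
  ],
)

```text
time_s: 15.9
tcp_pos: [539.5, -14.2, 415.2]
tool_rot: [-179.9, 32.8, -171.9]
contact_force: [0.3, -0.3, 0.4]
gripper_width: 55.6
gripper_force: 0.0
```

```bash
python3 - <<'E'
from g import *
info()
t=O+M@[-95,10.5,166]; to(t)
a=np.radians(7); B=np.array([[np.cos(a),-np.sin(a)],[np.sin(a),np.cos(a)]])
for n in ("side","top"):
    c=dict(np.load(n+"0.npz")); W=world(c); q=(W[...,:2]-[685.6,31.3])@B; Z=W[...,2]
    print(n)
    for x0 in range(-60,60,12):
        l=[]
        for y0 in range(-50,50,10):
            m=(q[...,0]>x0)&(q[...,0]<x0+12)&(q[...,1]>y0)&(q[...,1]<y0+10)&(Z<120)&(Z>40)
            l.append(int(np.percentile(Z[m],90)) if m.sum()>2 else 0)
        print(x0,l)
E
```

```text
t 15.9 j [ -20.8  -25.9  111.5   16.6   65.9 -121.8] tcp [539.5 -14.2 415.2] lean 32.8 az 7.9 mic z-axis [ 0.541 -0.014 -0.841] mic y-axis [ 0.022  1.    -0.002] mic tcp [-147.3  -12.5  415.2] F [ 0.3 -0.3  0.4]
delta [0.0913, 0.0246, 0.2375]
side
-60 [55, 55, 55, 55, 87, 87, 54, 55, 55, 54]
-48 [55, 55, 54, 0, 91, 89, 54, 54, 55, 54]
-36 [54, 55, 0, 0, 91, 89, 55, 54, 55, 54]
-24 [55, 55, 0, 0, 90, 88, 55, 54, 54, 54]
-12 [55, 55, 0, 0, 55, 57, 55, 55, 55, 54]
0 [55, 55, 57, 60, 55, 55, 55, 56, 57, 61]
12 [55, 55, 56, 62, 56, 56, 62, 54, 60, 60]
24 [59, 59, 56, 56, 56, 55, 60, 61, 58, 55]
36 [60, 61, 55, 55, 55, 56, 58, 60, 60, 56]
48 [60, 61, 54, 55, 54, 55, 60, 60, 59, 54]
top
-60 [56, 55, 55, 72, 87, 86, 55, 55, 55, 55]
-48 [54, 55, 53, 56, 91, 90, 55, 54, 55, 55]
-36 [54, 55, 55, 57, 89, 91, 54, 55, 56, 54]
-24 [55, 54, 0, 0, 0, 0, 56, 57, 54, 56]
-12 [0, 0, 0, 0, 0, 0, 0, 54, 54, 53]
0 [0, 0, 0, 0, 0, 0, 0, 0, 62, 55]
12 [0, 0, 0, 0, 0, 0, 0, 0, 0, 59]
24 [0, 0, 0, 0, 0, 0, 0, 0, 0, 54]
36 [0, 0, 0, 0, 0, 0, 0, 0, 0, 52]
48 [0, 0, 0, 0, 0, 0, 0, 0, 0, 53]
```

Call:
apply_moves(
  deltas=[
    [[0.018,0.005,0.047],0],
    [[0.036,0.01,0.092],0],
    [[0.054,0.015,0.138],0],
    [[0.072,0.02,0.184],0],
    [[0.09,0.0245,0.23],0],
  ],
)

```text
time_s: 16.4
tcp_pos: [586.8, 13.8, 170.8]
tool_rot: [-179.9, 32.8, -172.1]
contact_force: [1.2, 0.6, -0.4]
gripper_width: 55.4
gripper_force: 0.0
```

Call:
apply_moves(
  deltas=[
    [[0,0,0],0],
    [[0,0,0],0],
  ],
)

```text
time_s: 16.6
tcp_pos: [586.1, 13.8, 171.6]
tool_rot: [-180.0, 32.6, -172.2]
contact_force: [0.2, 0.3, 1.3]
gripper_width: 55.7
gripper_force: 0.0
```

```bash
python3 - <<'E'
from g import *
info()
to(O+M@[-30,10.5,65])
c=eyes.capture("side"); cv2.imwrite("pics/s1.png",cv2.convertScaleAbs(cv2.resize(c["color"][60:300,120:440,::-1],None,fx=2.4,fy=2.4),alpha=1.4))
E
```

```text
t 16.6 j [ -15.1   -6.7  122.2   21.    35.8 -126.9] tcp [586.1  13.8 171.6] lean 32.6 az 7.8 mic z-axis [ 0.538 -0.014 -0.843] mic y-axis [ 0.026  1.    -0.   ] mic tcp [-96.8   7.6 171.6] F [0.2 0.3 1.3]
delta [0.0012, 0.0046, 0.1257]
```

View pics/s1.png

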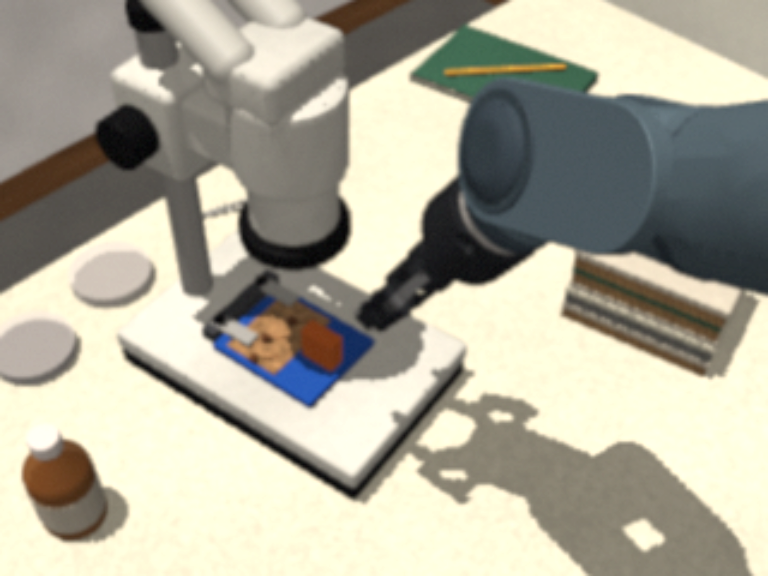

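The picture shows the leaning gripper, tips at (375,310), lined up with the orange grip at (322,345). The ring light and wrist are clear. I'll advance along the tool axis.

Call:
apply_moves(
  deltas=[
    [[0,0.002,0.03],0],
    [[0.001,0.0045,0.06],0],
    [[0.001,0.0045,0.085],0],
    [[0.001,0.0045,0.1],0],
    [[0.001,0.0045,0.11],0],
  ],
)

```text
time_s: 17.15
tcp_pos: [645.5, 25.8, 81.1]
tool_rot: [-179.9, 32.9, -172.1]
contact_force: [-0.1, 0.1, -0.7]
gripper_width: 55.4
gripper_force: 0.0
```

Call:
apply_moves(
  deltas=[
    [[0,0,0.007],0],
    [[0,0,0.013],0],
    [[0,0,0.013],0],
  ],
  grip_force=25,
)

```text
time_s: 17.45
tcp_pos: [649.9, 27.5, 67.2]
tool_rot: [-180.0, 32.6, -172.1]
contact_force: [-0.2, -0.2, -0.0]
gripper_width: 55.3
gripper_force: 0.0
```

```bash
python3 - <<'E'
from g import *
info()
c=eyes.capture("side"); cv2.imwrite("pics/s2.png",cv2.convertScaleAbs(cv2.resize(c["color"][100:260,160:370,::-1],None,fx=3.6,fy=3.6),alpha=1.4))
E
```

```text
t 17.45 j [ -11.7   12.9  115.    27.    23.3 -131.7] tcp [649.9  27.5  67.2] lean 32.6 az 7.8 mic z-axis [ 0.539 -0.014 -0.842] mic y-axis [ 0.025  1.    -0.   ] mic tcp [-31.7  10.8  67.2] F [-0.2 -0.2 -0. ]
```

View pics/s2.png

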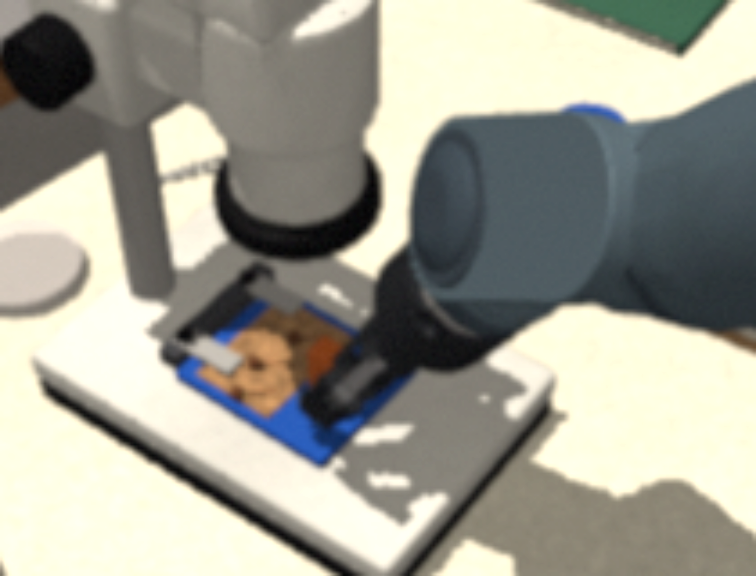

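The fingers straddle the orange grip at (325,360) with no contact and the head is clear. Closing now.

Call:
apply_moves(
  deltas=[
    [[0,0,0],0],
    [[0,0,0],0],
    [[0,0,0],0],
    [[0,0,0],0],
    [[0,0,0],0],
  ],
  fingers=0.0,
  grip_force=60,
)

```text
time_s: 18.0
tcp_pos: [649.6, 27.5, 67.2]
tool_rot: [-180.0, 32.6, -172.1]
contact_force: [-3.2, -0.5, 5.4]
gripper_width: 16.7
gripper_force: 60.2
```

```bash
python3 - <<'E'
from g import *
info(); print(R().T@M)
E
```

```text
t 18.0 j [ -11.7   12.8  115.1   27.    23.3 -131.7] tcp [649.6  27.5  67.2] lean 32.6 az 7.8 mic z-axis [ 0.539 -0.014 -0.842] mic y-axis [ 0.025  1.    -0.   ] mic tcp [-32.   10.9  67.2] F [-3.2 -0.5  5.4]
[[-8.42035342e-01  2.11887939e-02 -5.39006046e-01]
 [ 2.53799400e-02  9.99677816e-01 -3.50347190e-04]
 [ 5.38824963e-01 -1.39749458e-02 -8.42301822e-01]]
```

Call:
apply_moves(
  deltas=[
    [[0.0042,0,-0.0027],0],
    [[0.0101,0,-0.0065],0],
    [[0.0168,0,-0.0108],0],
    [[0.0219,0,-0.014],0],
    [[0.0253,0,-0.0162],0],
  ],
)

```text
time_s: 18.5
tcp_pos: [619.5, 23.3, 67.2]
tool_rot: [-180.0, 32.6, -172.2]
contact_force: [2.9, 0.4, 1.8]
gripper_width: 16.8
gripper_force: 59.2
```

Call:
apply_moves(
  deltas=[
    [[0.0067,0,-0.0043],0],
    [[0.0126,0,-0.0081],0],
    [[0.0168,-0.0005,-0.0108],0],
    [[0.0168,-0.0005,-0.0108],0],
    [[0.0168,-0.0005,-0.0108],0],
  ],
)

```text
time_s: 19.0
tcp_pos: [599.3, 20.1, 67.1]
tool_rot: [-180.0, 32.6, -172.1]
contact_force: [-8.6, -2.2, 14.1]
gripper_width: 16.7
gripper_force: 61.5
```

```bash
python3 - <<'E'
from g import *
info()
c=eyes.capture("side"); np.savez("s3.npz",**c); cv2.imwrite("pics/s3.png",cv2.convertScaleAbs(cv2.resize(c["color"][100:260,160:370,::-1],None,fx=3.6,fy=3.6),alpha=1.4))
W=world(c);H,S,V=cv2.split(cv2.cvtColor(c["color"],cv2.COLOR_RGB2HSV))
m=(H>100)&(H<130)&(S>130)&(W[...,2]>40)&(W[...,2]<75)&(abs(W[...,1]-30)<110)&(W[...,0]>500)&(W[...,0]<800)
q=(W[m]-O)@M; A=np.c_[q[:,:2],np.ones(len(q))]; print(len(q),np.percentile(q,[1,50,99],axis=0).round(1),np.linalg.lstsq(A,q[:,2],rcond=None)[0])
E
```

```text
t 19.0 j [ -13.9    6.7  122.2   30.3   23.3 -136.8] tcp [599.3  20.1  67.1] lean 32.6 az 7.9 mic z-axis [ 0.538 -0.014 -0.843] mic y-axis [ 0.025  1.    -0.   ] mic tcp [-82.7  11.7  67.1] F [-8.6 -2.2 14.1]
524 [[-104.2  -35.6   49.9]
 [ -69.4   40.8   53.5]
 [  12.    60.9   56.4]] [ 7.85235090e-04 -9.13681963e-03  5.38907564e+01]
```

View pics/s3.png

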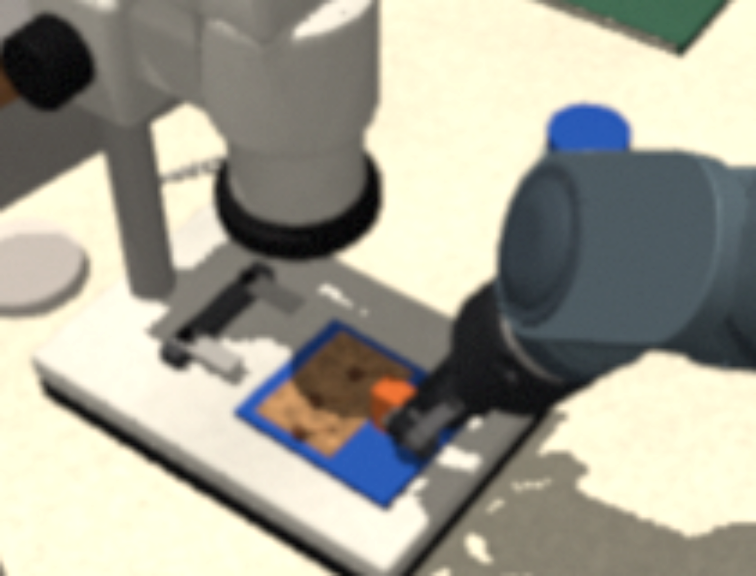

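The board is fully clear of the clips, its rear edge at about (240–335, 325–410), well in front of the clip tips. It is flat on the stage and step 1 is met. Before carrying it, I'll fit a small kinematic model to the recorded poses, because j6 is near its limit over the pile. I'll also measure the board centre relative to the TCP.

```bash
cat > k.py <<'E'
import numpy as np
from scipy.spatial.transform import Rotation as Ro
from scipy.optimize import least_squares
D=[([58.95,70.75,7.42,.21,100.2,-6.61],[405.08,892.84,209.59],[178.36,-.02,155.6]),
([55.628,14.043,89.255,0,76.702,-9.975],[268.481,591.973,231.29],[180,0,155.6]),
([6.6,59.4,7.2,2.4,107.9,-91.8],[913.4,229.8,399.7],[178.0,5.6,-170.9]),
([6.8,65.4,7.3,4.4,81.3,-91.9],[1032.9,255.2,326.4],[176.3,26.1,-171.9]),
([-34.1,61.4,7.2,21.1,86.2,-128.6],[962.9,-405,405.5],[180,32.6,-172.1]),
([-15.1,-6.7,122.2,21,35.8,-126.9],[586.1,13.8,171.6],[180,32.6,-172.2]),
([-11.7,12.8,115.1,27,23.3,-131.7],[649.6,27.5,67.2],[180,32.6,-172.1]),
([-13.9,6.7,122.2,30.3,23.3,-136.8],[599.3,20.1,67.1],[180,32.6,-172.1])]
def rot(q,s4): 
    r=lambda a,t:Ro.from_euler(a,t,degrees=True)
    return r("z",q[0])*r("y",q[1]+q[2])*r("z",s4*q[3])*r("y",q[4])*r("z",q[5]+90)
def fk(q,k):
    a1,off,h,l1,l2,e,L=k; j2,s=np.radians([q[1],q[1]+q[2]])
    R=rot(q,S4)
    w=np.array([a1+l1*np.sin(j2)+l2*np.sin(s)+e*np.cos(s),off,h+l1*np.cos(j2)+l2*np.cos(s)-e*np.sin(s)])
    return Ro.from_euler("z",q[0],degrees=True).apply(w)+L*R.as_matrix()[:,2],R
S4=1
er={s:max(np.degrees((rot(q,s)*Ro.from_euler("xyz",o,degrees=True).inv()).magnitude()) for q,p,o in D) for s in(1,-1)}
S4=min(er,key=er.get)
f=lambda k:np.concatenate([fk(q,k)[0]-p for q,p,o in D])
K=least_squares(f,[0,118,350,430,400,0,250]).x
lo=np.array([-179,-58,7.5,-54,12.5,-156.5]);hi=np.array([179,129,145,234,165,156.5])
def ik(p,Rt,q0):
    g=lambda q:np.r_[(fk(q,K)[0]-p)/10,np.degrees((fk(q,K)[1]*Rt.inv()).as_rotvec())]
    r=least_squares(g,np.clip(q0,lo+.1,hi-.1),bounds=(lo,hi)); return r.x,np.abs(r.fun).max()
if __name__=="__main__":
    print(er,S4,K.round(1),np.abs(f(K)).max())
    Rn=Ro.from_euler("xyz",D[-1][2],degrees=True); q=np.array(D[-1][0])
    for dt in (0,5,-5):
        Rt=Rn*Ro.from_euler("z",dt,degrees=True); q=np.array(D[-1][0])
        print("turn",dt)
        for p in ([599,20,140],[540,-60,150],[500,-180,180],[450,-310,180],[450,-310,118]):
            q,e=ik(np.array(p),Rt,q); print(p,q.round(1),round(e,2))
E
python3 k.py; python3 - <<'E'
from m import *
from g import *
c=dict(np.load("s3.npz")); W=world(c); H,S,V=cv2.split(cv2.cvtColor(c["color"],cv2.COLOR_RGB2HSV))
q=(W-O)@M
m=(H>100)&(H<130)&(S>130)&(q[...,2]>46)&(q[...,2]<62)&(abs(q[...,1])<80)&(q[...,0]>-125)&(q[...,0]<40)
r=rect(q[m]); print(r, "TCP mic",(M.T@(sensors.state()["tcp_pos"]-O)).round(1))
E
```

```text
{1: np.float64(0.1042598799266176), -1: np.float64(60.57025561648955)} 1 [-4.000e-01  1.127e+02  2.735e+02  4.200e+02  5.690e+02  6.610e+01
  2.545e+02] 0.8612799197593972
turn 0
[599, 20, 140] [ -13.9   -1.7  121.3   22.5   31.6 -128. ] 0.0
[540, -60, 150] [ -26.9  -10.6  128.2   29.6   38.6 -144.3] 0.0
[500, -180, 180] [ -42.6  -13.5  126.1   31.5   50.  -156.5] 0.83
[450, -310, 180] [ -51.    -8.6  118.5   27.    55.8 -156.5] 5.0
[450, -310, 118] [ -49.1   -3.5  119.9   26.7   49.2 -156.5] 6.17
turn 5
[599, 20, 140] [ -13.9   -1.7  121.3   22.5   31.6 -123. ] 0.0
[540, -60, 150] [ -26.9  -10.6  128.2   29.6   38.6 -139.3] 0.0
[500, -180, 180] [ -44.4  -13.1  126.7   33.6   50.3 -155.5] 0.0
[450, -310, 180] [ -53.6   -8.2  118.9   29.4   56.7 -156.5] 3.7
[450, -310, 118] [ -51.5   -3.1  120.2   29.3   50.1 -156.5] 5.18
turn -5
[599, 20, 140] [ -13.9   -1.7  121.3   22.5   31.6 -133. ] 0.0
[540, -60, 150] [ -26.9  -10.6  128.2   29.6   38.6 -149.3] 0.0
[500, -180, 180] [ -40.2  -13.8  125.4   28.7   49.5 -156.5] 1.9
[450, -310, 180] [ -48.4   -9.   118.2   24.4   54.8 -156.5] 6.42
[450, -310, 118] [ -46.6   -4.   119.8   24.    47.9 -156.5] 7.09
([array([-46.7,  11.8]), array([ 97.5, 118.1]), np.float64(87.8)], [[-108.0, -35.0], [10.0, -39.0], [14.0, 58.0], [-104.0, 63.0]]) TCP mic [-82.7  11.7  67.1]
```

The kinematic fit is good to under 1 mm. With this wrist turn, j6 would pass its limit over the pile. The board is safe on the stage, so I'll let go, back off, turn the tool half a turn about its own axis (the same grasp) and regrip.

Call:
apply_moves(
  deltas=[
    [[0,0,0],0],
    [[0,0,0],0],
    [[0,0,0],0],
    [[0,0,-0.03],0],
    [[0,0,-0.07],0],
  ],
  fingers=0.6,
)

```text
time_s: 19.55
tcp_pos: [560.3, 15.7, 123.1]
tool_rot: [179.8, 32.2, -172.2]
contact_force: [0.7, -0.9, 0.6]
gripper_width: 51.7
gripper_force: 0.0
```

Call:
apply_moves(
  deltas=[
    [[0,0,-0.01],0.149],
    [[0,0,-0.01],0.298],
    [[0,0,-0.01],0.447],
    [[0,0,-0.01],0.596],
    [[0,0,-0.01],0.745],
  ],
)

```text
time_s: 20.05
tcp_pos: [556.4, 14.7, 133.1]
tool_rot: [156.5, 23.1, 140.0]
contact_force: [-0.5, -0.1, 0.5]
gripper_width: 51.3
gripper_force: 0.0
```

Call:
apply_moves(
  deltas=[
    [[0,0,0],0.149],
    [[0,0,0],0.298],
    [[0,0,0],0.447],
    [[0,0,0],0.596],
    [[0,0,0],0.745],
  ],
)

```text
time_s: 20.55
tcp_pos: [556.4, 14.7, 133.0]
tool_rot: [147.6, 2.2, 101.5]
contact_force: [0.1, -0.0, 1.1]
gripper_width: 51.1
gripper_force: 0.0
```

Call:
apply_moves(
  deltas=[
    [[0,0,0],0.149],
    [[0,0,0],0.298],
    [[0,0,0],0.447],
    [[0,0,0],0.596],
    [[0,0,0],0.745],
  ],
)

```text
time_s: 21.05
tcp_pos: [556.4, 14.7, 133.0]
tool_rot: [153.5, -19.5, 64.1]
contact_force: [0.6, -0.2, 0.1]
gripper_width: 51.2
gripper_force: 0.0
```

Call:
apply_moves(
  deltas=[
    [[0,0,0],0.149],
    [[0,0,0],0.298],
    [[0,0,0],0.447],
    [[0,0,0],0.596],
    [[0,0,0],0.745],
  ],
)

```text
time_s: 21.55
tcp_pos: [556.4, 14.7, 133.0]
tool_rot: [174.4, -32.0, 18.4]
contact_force: [-0.3, -0.3, 0.4]
gripper_width: 51.3
gripper_force: 0.0
```

```bash
python3 - <<'E'
from g import *
from m import *
info(); r=R().T; print(r@M); to(O+M@[-82,11.9,66.5])
c=eyes.capture("side"); W=world(c); H,S,V=cv2.split(cv2.cvtColor(c["color"],cv2.COLOR_RGB2HSV)); q=(W-O)@M
m=(H>100)&(H<130)&(S>130)&(q[...,2]>46)&(q[...,2]<62)&(abs(q[...,1])<80)&(q[...,0]>-125)&(q[...,0]<40)
print(rect(q[m]))
E
```

```text
t 21.55 j [-16.1  -7.3 127.3  24.3  32.1  39.7] tcp [556.4  14.7 133. ] lean 32.4 az 7.9 mic z-axis [ 0.536 -0.013 -0.844] mic y-axis [ 0.106 -0.991  0.082] mic tcp [-126.    13.4  133. ] F [-0.3 -0.3  0.4]
[[ 0.83728412  0.13349357  0.53022144]
 [ 0.10593488 -0.99096874  0.08221163]
 [ 0.53640759 -0.01266555 -0.84386402]]
delta [0.0014, 0.0006, 0.0798]
([array([-46.3,  11.3]), array([ 98.4, 118.3]), np.float64(88.9)], [[-106.0, -37.0], [12.0, -39.0], [14.0, 59.0], [-104.0, 62.0]])
```

Call:
apply_moves(
  deltas=[
    [[0.0007,0,0.015],0.14],
    [[0.0014,0.0006,0.035],0.155],
    [[0.0014,0.0006,0.06],0.155],
    [[0.0014,0.0006,0.074],0.155],
    [[0.0014,0.0006,0.0795],0.155],
  ],
)

```text
time_s: 22.1
tcp_pos: [599.9, 20.5, 65.5]
tool_rot: [179.8, -32.4, 8.4]
contact_force: [-0.6, 0.3, -0.1]
gripper_width: 51.2
gripper_force: 0.0
```

Call:
apply_moves(
  deltas=[
    [[0,0,0],0],
    [[0,0,0],0],
    [[0,0,0],0],
    [[0,0,0],0],
    [[0,0,0],0],
  ],
  fingers=0.0,
  grip_force=80,
)

```text
time_s: 22.6
tcp_pos: [601.0, 19.9, 68.6]
tool_rot: [179.7, -32.6, 8.3]
contact_force: [-5.5, -1.0, 6.1]
gripper_width: 16.5
gripper_force: 80.1
```

```bash
python3 - <<'E'
from g import *
from m import *
import k
info(); r=R().T; print("dx,dz up:",(r@[0,0,1]).round(3))
c=eyes.capture("side"); W=world(c); H,S,V=cv2.split(cv2.cvtColor(c["color"],cv2.COLOR_RGB2HSV)); q=(W-O)@M
m=(H>100)&(H<130)&(S>130)&(q[...,2]>46)&(q[...,2]<62)&(abs(q[...,1])<80)&(q[...,0]>-125)&(q[...,0]<40)
print(rect(q[m]))
s=sensors.state(); p0=s["tcp_pos"]; Rt=k.Ro.from_euler("xyz",s["tool_rot"],degrees=True); qq=s["joint_pos"]
prev=p0
for p in ([*p0[:2],137],[530,-60,160],[500,-180,180],[450,-310,180],[450,-310,118]):
    qq,e=k.ik(np.array(p),Rt,qq); print(np.round(p,0),qq.round(1),round(e,2),"d",(r@(np.array(p)-prev)/1000).round(4)); prev=np.array(p)
E
```

```text
t 22.6 j [-13.8   6.7 122.   30.1  23.4  43.1] tcp [601.   19.9  68.6] lean 32.6 az 7.8 mic z-axis [ 0.539 -0.014 -0.842] mic y-axis [-0.02  -1.     0.004] mic tcp [-81.1  11.3  68.6] F [-5.5 -1.   6.1]
dx,dz up: [ 0.539  0.004 -0.842]
([array([-46.2,  12. ]), array([ 98. , 119.1]), np.float64(88.9)], [[-107.0, -36.0], [12.0, -38.0], [14.0, 60.0], [-105.0, 62.0]])
[601.  20. 137.] [-13.9  -1.1 121.1  22.6  31.2  51.5] 0.0 d [ 0.0369  0.0003 -0.0576]
[530 -60 160] [-27.6 -13.4 129.2  28.9  40.3  35.9] 0.0 d [-0.0565  0.0692 -0.0632]
[ 500 -180  180] [-44.4 -13.2 126.7  33.6  50.3  19.2] 0.0 d [-0.0288  0.1146 -0.0417]
[ 450 -310  180] [-60.7  -6.8 121.3  36.2  58.    3.5] 0.0 d [-0.0575  0.1216 -0.0362]
[ 450 -310  118] [-60.7  -0.5 123.   39.7  51.8  -2.5] 0.0 d [-0.0334 -0.0002  0.0522]
```

Call:
apply_moves(
  deltas=[
    [[0.003,0,-0.0045],0],
    [[0.008,0,-0.0125],0],
    [[0.0165,0,-0.026],0],
    [[0.027,0,-0.042],0],
    [[0.035,0,-0.055],0],
  ],
)

```text
time_s: 23.15
tcp_pos: [600.7, 20.3, 134.3]
tool_rot: [179.7, -32.6, 8.3]
contact_force: [-1.1, -0.3, -1.8]
gripper_width: 16.4
gripper_force: 79.0
```

```bash
python3 - <<'E'
from g import *
info()
c=eyes.capture("side"); W=world(c); H,S,V=cv2.split(cv2.cvtColor(c["color"],cv2.COLOR_RGB2HSV)); q=(W-O)@M
cv2.imwrite("pics/s4.png",cv2.convertScaleAbs(cv2.resize(c["color"][80:300,160:450,::-1],None,fx=2.6,fy=2.6),alpha=1.4))
m=(H>100)&(H<130)&(S>130)&(q[...,2]>90)&(q[...,2]<140)&(abs(q[...,1])<80)&(q[...,0]>-135)&(q[...,0]<40)
m=cv2.erode(m.astype(np.uint8),np.ones((3,3)))>0
q=q[m]; A=np.c_[q[:,:2],np.ones(len(q))]; print(len(q),np.linalg.lstsq(A,q[:,2],rcond=None)[0])
p=np.median(q,0);print(p)
E
```

```text
t 23.15 j [-13.8  -0.8 121.2  22.7  30.9  51.4] tcp [600.7  20.3 134.3] lean 32.6 az 7.8 mic z-axis [ 0.538 -0.014 -0.843] mic y-axis [-0.02  -1.     0.004] mic tcp [-81.4  11.7 134.3] F [-1.1 -0.3 -1.8]
304 [-2.86586030e-03 -2.68665381e-03  1.19282698e+02]
[-81.70384338  41.87945379 119.34050464]
```

View pics/s4.png

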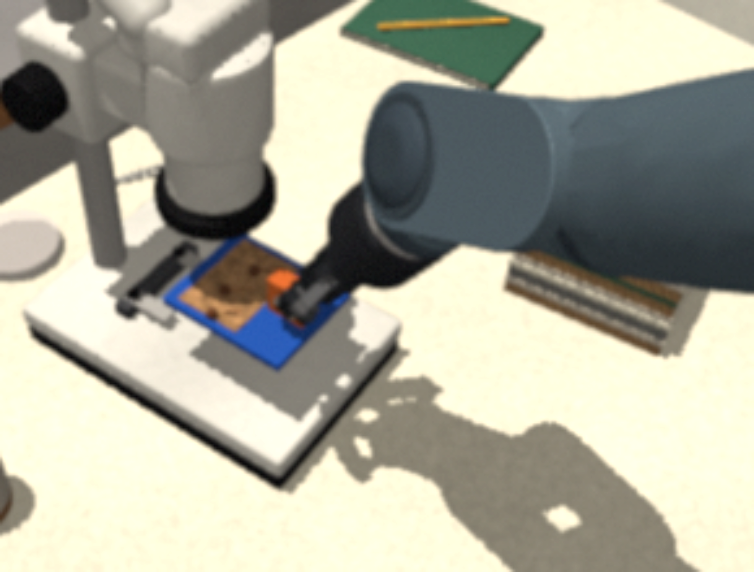

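The board hangs level (slope about 0.003) at (260,300), clear of the clips and below the ring light. Carrying it to the pile.

Call:
apply_moves(
  deltas=[
    [[-0.006,0.007,-0.0065],0],
    [[-0.017,0.021,-0.019],0],
    [[-0.032,0.039,-0.0355],0],
    [[-0.047,0.057,-0.052],0],
    [[-0.0565,0.0692,-0.0632],0],
  ],
)

```text
time_s: 23.7
tcp_pos: [527.5, -60.5, 154.8]
tool_rot: [179.8, -32.4, 8.2]
contact_force: [0.3, -0.4, -2.8]
gripper_width: 16.4
gripper_force: 79.0
```

Call:
apply_moves(
  deltas=[
    [[-0.006,0.021,-0.008],0],
    [[-0.012,0.045,-0.016],0],
    [[-0.018,0.07,-0.025],0],
    [[-0.024,0.094,-0.034],0],
    [[-0.029,0.115,-0.042],0],
  ],
)

```text
time_s: 24.2
tcp_pos: [498.0, -181.2, 175.2]
tool_rot: [179.8, -32.5, 8.2]
contact_force: [1.0, 0.8, -2.2]
gripper_width: 16.2
gripper_force: 79.0
```

Call:
apply_moves(
  deltas=[
    [[-0.018,0.03,-0.0025],0],
    [[-0.036,0.061,-0.005],0],
    [[-0.054,0.092,-0.0075],0],
    [[-0.066,0.112,-0.009],0],
    [[-0.072,0.122,-0.01],0],
  ],
)

```text
time_s: 24.7
tcp_pos: [449.7, -311.8, 144.9]
tool_rot: [179.9, -32.5, 8.1]
contact_force: [0.6, 0.2, -2.7]
gripper_width: 16.7
gripper_force: 79.0
```

Call:
apply_moves(
  deltas=[
    [[0,0,0],0],
    [[0,0,0],0],
  ],
)

```text
time_s: 24.9
tcp_pos: [451.3, -309.5, 146.0]
tool_rot: [179.8, -32.5, 8.3]
contact_force: [0.1, 0.1, -3.0]
gripper_width: 16.2
gripper_force: 79.0
```

```bash
python3 - <<'E'
from g import *
from m import *
info(); to([452.2,-311,124])
c=eyes.capture("top"); W=world(c); H,S,V=cv2.split(cv2.cvtColor(c["color"],cv2.COLOR_RGB2HSV))
cv2.imwrite("pics/t5.png",cv2.convertScaleAbs(cv2.resize(c["color"][210:330,330:470,::-1],None,fx=4,fy=4),alpha=1.4))
X,Y,Z=W[...,0],W[...,1],W[...,2]
m=(H>100)&(H<130)&(S>120)&(Z>115)&(Z<165)&(X>380)&(X<600)&(Y<-200)&(Y>-420)
print("board",m.sum(),np.percentile(Z[m],[5,50,95]),rect(W[m]))
q=W[m];A=np.c_[q[:,:2],np.ones(len(q))];print(np.linalg.lstsq(A,q[:,2],rcond=None)[0])
E
```

```text
t 24.9 j [-60.4  -3.4 122.2  37.9  54.6   0.6] tcp [ 451.3 -309.5  146. ] lean 32.5 az 8.0 mic z-axis [ 0.538 -0.012 -0.843] mic y-axis [-0.019 -1.     0.002] mic tcp [-282.2 -289.6  146. ] F [ 0.1  0.1 -3. ]
delta [-0.0112, 0.0016, 0.0189]
board 722 [126.22487252 129.53061358 133.21739895] ([array([ 486.1, -305.2]), array([118.1, 100.4]), np.float64(7.6)], [[421.0, -263.0], [434.0, -363.0], [551.0, -347.0], [538.0, -248.0]])
[-5.83836680e-03 -3.41868240e-03  1.31399503e+02]
```

View pics/t5.png

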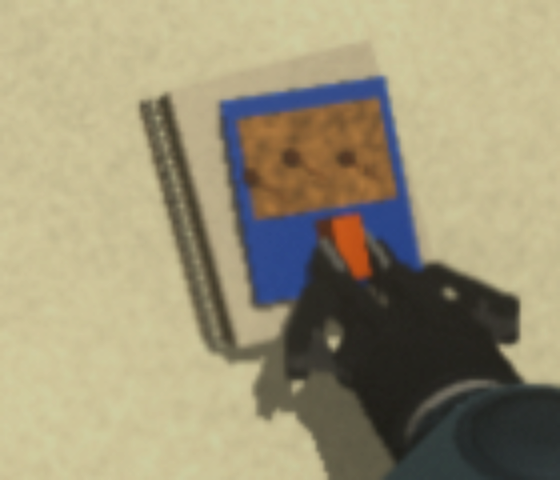

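The board is held over the pile, centred to within 1 mm and about 6° off in yaw, well inside tolerance. Lowering to feel for contact.

Call:
apply_moves(
  deltas=[
    [[-0.0032,0,0.005],0],
    [[-0.007,0,0.011],0],
    [[-0.0102,0,0.016],0],
    [[-0.0118,0,0.0185],0],
    [[-0.0118,0,0.0185],0],
  ],
)

```text
time_s: 25.45
tcp_pos: [451.3, -309.9, 123.6]
tool_rot: [179.9, -32.5, 8.3]
contact_force: [0.6, 0.1, -2.9]
gripper_width: 16.2
gripper_force: 79.1
```

Call:
apply_moves(
  deltas=[
    [[-0.0005,0,0.0008],0],
    [[-0.001,0,0.0017],0],
    [[-0.0015,0,0.0025],0],
  ],
)

```text
time_s: 25.75
tcp_pos: [451.6, -310.7, 121.7]
tool_rot: [179.7, -32.6, 8.3]
contact_force: [-0.5, -0.2, -3.0]
gripper_width: 16.7
gripper_force: 79.1
```

Call:
apply_moves(
  deltas=[
    [[-0.0005,0,0.0008],0],
    [[-0.001,0,0.0017],0],
    [[-0.0015,0,0.0025],0],
  ],
)

```text
time_s: 26.05
tcp_pos: [451.6, -310.5, 118.6]
tool_rot: [179.8, -32.6, 8.3]
contact_force: [-0.9, -1.1, -1.5]
gripper_width: 16.3
gripper_force: 79.1
```

Call:
apply_moves(
  deltas=[
    [[-0.0004,0,0.0006],0],
    [[-0.0008,0,0.0012],0],
    [[-0.0008,0,0.0012],0],
  ],
)

```text
time_s: 26.35
tcp_pos: [451.7, -310.6, 117.4]
tool_rot: [179.8, -32.6, 8.3]
contact_force: [-1.4, 0.5, 0.4]
gripper_width: 16.3
gripper_force: 79.5
```

Contact felt: the vertical force rose from -3 N to +0.4 N. I'll press about 0.7 mm more, hold, then release and withdraw along the tool axis.

Call:
apply_moves(
  deltas=[
    [[-0.0005,0,0.0007],0],
    [[-0.0005,0,0.0007],0],
    [[-0.0005,0,0.0007],0],
  ],
)

```text
time_s: 26.65
tcp_pos: [451.7, -310.6, 116.7]
tool_rot: [179.7, -32.6, 8.3]
contact_force: [-1.9, 0.6, 1.9]
gripper_width: 15.8
gripper_force: 79.7
```

Call:
apply_moves(
  deltas=[
    [[0,0,0],0],
    [[0,0,0],0],
    [[0,0,0],0],
    [[0,0,0],0],
  ],
  fingers=0.6,
  grip_force=20,
)

```text
time_s: 27.05
tcp_pos: [451.5, -310.5, 116.2]
tool_rot: [179.8, -32.6, 8.3]
contact_force: [-0.6, -0.1, 0.2]
gripper_width: 51.0
gripper_force: 0.0
```

Call:
apply_moves(
  deltas=[
    [[0,0,-0.02],0],
    [[0,0,-0.05],0],
    [[0,0,-0.09],0],
    [[0,0,-0.13],0],
    [[0,0,-0.16],0],
  ],
)

```text
time_s: 27.55
tcp_pos: [365.5, -322.7, 253.4]
tool_rot: [179.6, -32.6, 8.4]
contact_force: [1.1, -0.0, 0.3]
gripper_width: 51.2
gripper_force: 0.0
```

Call:
apply_moves(
  deltas=[
    [[0,0,0],0],
    [[0,0,0],0],
    [[0,0,0],0],
  ],
)

```text
time_s: 27.85
tcp_pos: [366.2, -321.4, 249.6]
tool_rot: [179.9, -32.5, 8.2]
contact_force: [0.3, -0.3, -0.2]
gripper_width: 51.2
gripper_force: 0.0
```

```bash
python3 - <<'E'
from g import *
from m import *
info()
c=eyes.capture("top"); W=world(c); H,S,V=cv2.split(cv2.cvtColor(c["color"],cv2.COLOR_RGB2HSV))
cv2.imwrite("pics/t6.png",cv2.convertScaleAbs(cv2.resize(c["color"][210:330,330:470,::-1],None,fx=4,fy=4),alpha=1.4))
X,Y,Z=W[...,0],W[...,1],W[...,2]
m=(H>100)&(H<130)&(S>120)&(Z>90)&(Z<125)&(X>380)&(X<600)&(Y<-200)&(Y>-420)
print("board",m.sum(),np.percentile(Z[m],[5,50,95]),rect(W[m]))
q=W[m];A=np.c_[q[:,:2],np.ones(len(q))];print(np.linalg.lstsq(A,q[:,2],rcond=None)[0])
E
```

```text
t 27.85 j [-71.8 -19.3 123.7  33.7  72.4   0.5] tcp [ 366.2 -321.4  249.6] lean 32.5 az 8.1 mic z-axis [ 0.538 -0.011 -0.843] mic y-axis [-0.019 -1.     0.001] mic tcp [-368.  -287.7  249.6] F [ 0.3 -0.3 -0.2]
board 762 [ 97.7222946  101.44824952 105.03013309] ([array([ 486.7, -306.7]), array([117.1,  99.7]), np.float64(7.6)], [[422.0, -265.0], [435.0, -364.0], [551.0, -348.0], [538.0, -250.0]])
[3.31163496e-03 1.54781320e-03 1.00337272e+02]
```

View pics/t6.png

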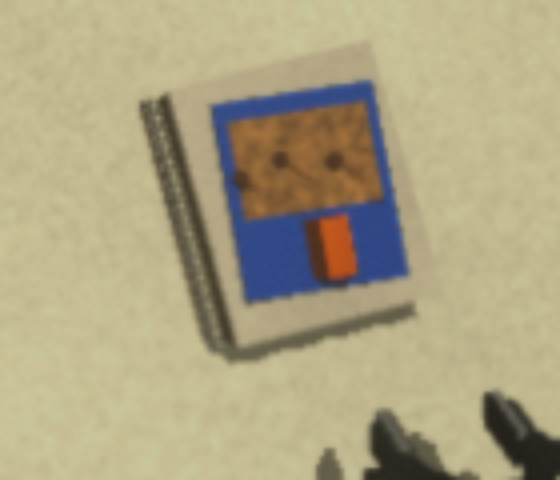

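The board lies flat on the pile, corners about (212,105) to (408,275). It is within 2 mm of centre and about 6° off in yaw, and the gripper is clear.

```bash
python3 -c "
from rig import bot
print(bot.close_job())"
```

```text
the job is handed in; nothing more can be done
None
```

The board slid clear of the clips, was carried level and lies released on the pile, within about 2 mm of centre and about 6° (0.1 rad) off square; I handed the job in at about 28 s, and the tool returned no verdict.

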